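# Vent the filtration line with the bar-handled pull valve

## Task

The filtration is finished, so let air into the vacuum line: on the aluminium manifold, pull the valve with the straight bar handle (the T-shaped one) up until it clicks into its out position, then push it all the way back in and let go. Leave the two round-handled valves pushed in.

Things in the scene. Friction and masses are not known exactly. Their poses are not given: they have to be found in the camera images.
- vent (a joint): Stroke of the bar-handled pull valve, m: 0 = fully in (as it starts), grows straight up as it is pulled; clicks into its out detent, and stops, at 0.020. A sprung detent resists with 5 to 9 N, friction included, up to half-way, 0.010; let go more than 3 mm past that, it snaps on to within 2 mm of that end and stays; same both ways. The handle does not turn.
- vent_grip (a point): Centre of the T-shaped handle: black bar 54 mm long (along y), 14 thick (x), 20 high (z, up) on a 10 mm steel stem; moves with it. Pushed in, it is 104 mm above the bench, 34 above its steel collar (34 mm across at the top, 48 below). Three valves stand 95 mm apart, in any order, on a 400 x 90 x 40 mm aluminium bar; handles may be turned up to 20 degrees from the row.
- ballvalve_grip (a point): Centre of the ball handle of a second valve, to be left alone: black plastic ball 30 mm across, at the same height (104 mm above the bench), same stem, collar and detent.
- discvalve_grip (a point): Centre of the mushroom-shaped disc handle of a third valve, to be left alone: black plastic disc 38 mm across, 16 mm high, at the same height (104 mm above the bench), same stem, collar and detent.

How it is judged:
On the way, in this order (a step that is already met when the one before it is completed fails the run):
1. the bar handle is pulled out to its detent (stroke over 16 mm) (value of joint vent above 0.016 m), for 0.2 s.
2. the bar handle is pushed back in (stroke under 4 mm) (value of joint vent below 0.004 m), for 0.2 s.
At the end, for the whole second after the job is handed in: The bar-handled valve has been out at its detent and is now back in, within 4 mm of fully home; both round-handled valves are still pushed in (within 6 mm) (value of joint vent below 0.004 m and distance of each of ballvalve_grip, discvalve_grip from where it was at the start of the episode below 0.006 m); the robot touches nothing.
It fails at once if a round-handled valve is pulled out (by more than 10 mm) (distance of any of ballvalve_grip, discvalve_grip from where it was at the start of the episode above 0.01 m).
It also fails if it takes over 32 s, if anything falls off the work surface, if the arm or the gripper's body presses on something with over 40 N, if the wrist force passes 120 N, or if a joint passes its speed limit or range.

## Robot

A 6-joint arm with a two-finger parallel gripper is mounted at the origin on the work surface. World frame = base frame: x ahead of the robot, y to its left, z up, the work surface at z = 0. Lengths are in m, angles in rad, forces in N, time in s.
With the tool pointing down it reaches from about 0.25 to 0.775 m from the base axis. Payload 4 kg.
Tool frame: the origin (TCP) lies on the centre line of the jaws, within the pads' length; the fingertips stand 22 mm ahead of it and the grasp point (between the pads) lies 3 mm ahead of it; z points along the fingers, y is the direction in which the jaws open and shut (so a half turn about z gives the same grasp; the last joint's range is limited). The gripper opens to 94 mm and grips with 3 to 60 N. Pads are 16 mm wide; open, the fingers measure 119 mm over their backs; the gripper's body (75 mm by 177 mm) begins 78 mm behind the grasp point.
Start: joints at [1.168, 0.087, 1.371, -0, 1.684, -0.103], TCP at [0.162, 0.525, 0.188] pointing down, gripper open.
Joint ranges: [-3.1, 3.1], [-0.76, 2.03], [0.27, 2.55], [-1.08, 4.22], [0.17, 2.65], [-2.57, 2.57]. Speed limits (rad/s): [2.79, 2.79, 3.14, 3.14, 3.14, 3.14].

## Interface

Orientations are given as [roll, pitch, yaw] about the fixed x, y, z axes, in that order (R = Rz(yaw) Ry(pitch) Rx(roll)).
In Python, from bench import robot gives the robot as it stands. The module is installed in compiled form; this text tells all that it offers.
- The arm moves only by the shell command python3 -m inch 'ROWS'. ROWS is JSON, a list of rows, each an object with "linear": the shift along the world's x, y, z scaled (see below), a list of three; "twist": the turn about the world's z scaled (see below); "gripper": the opening, from 0 (shut) to 1 (fully open). In form: [{"linear": [x, y, z], "twist": twist, "gripper": gripper}, ...]. A call has 1 to 10 rows; each row is the pose to reach, as a shift and turn from the pose commanded when the call began; what a row does not reach only later rows make up. The controller multiplies each number of a shift by 0.1 m and each number of a turn by 60 degrees. A row lasts 1/12 s, in which the tool goes at most 41.7 mm and 7.16 degrees, less where a joint would pass 70% of its speed; a pose out of reach is approached as far as the arm can. A call with a number of a shift or a turn outside -1 to 1 is refused whole. A call with a gripper value outside its range is refused whole. The fingers move at their own pace and stop on an object; the grip force is fixed at half the most. Time passes only in rows, so rows that repeat a pose let the fingers close. It gives the time, the measured TCP pose, the force and the opening at its end, in the units of the state.
- robot.get_obs(): the state, without advancing time (a new reading comes with each control period).
- robot.snapshot(name): name is "side" or "top"; returns a dict with "image" (400x640x3 uint8, red, green, blue), "depth" (400x640 float32, m along the optical axis (not along the pixel's ray), 0 where there is no reading), "mtx" (3x3 intrinsics, pixels), "rvec" (rotation vector, rad) and "tvec" (3), from world to camera coordinates, as OpenCV has them. Camera axes: x right, y down, z forward; pixel columns grow to the right and rows downward; lengths in m; the calibration is good to about 2 mm. A picture is of the moment at which its call begins.
- robot.close_job(): hands the job in, once; it reports no verdict.
The state is a dict: "time": time; "joint_positions": joint angles; "qvel": joint speeds; "joint_torque": joint torques, N m; "tool_pos": TCP position; "ee_rot": TCP orientation; "wrist_force": force on the tool from outside, world axes, zero at the start; "wrist_torque": the same for the moment, N m; "width": finger opening in m.
Only numpy, scipy, OpenCV 4.12 (cv2) and the standard library are available. Lean on these libraries where they do the work, as an engineer would, in place of code of your own. Each camera call takes 0.05 s, during which the arm holds its last target.

## Working session

There is one attempt and no reset: what is moved stays moved. The work goes in short steps, Python scripts to look and compute and a shell command to move; the robot and the scene stay as the last step left them, time stands still between calls to the robot, and variables do not carry over. Pictures are saved under pics/ and viewed, and the job is handed in when it is done.

```bash
mkdir -p pics; python3 - <<'E'
from bench import robot
import cv2,numpy as np
for n in("top","side"):
    s=robot.snapshot(n); cv2.imwrite(f"pics/{n}0.png",s["image"][:,:,::-1]); np.savez(f"{n}0.npz",**s)
o=robot.get_obs();print(o)
E
```

```text
{'time': 0.1, 'joint_positions': array([ 1.16789440e+00,  8.79053000e-02,  1.37210859e+00, -1.99573408e-05,
        1.68360399e+00, -1.03107722e-01]), 'qvel': array([-1.75248920e-05, -2.67507722e-03, -1.05406275e-03, -9.09929246e-04,
       -2.30251575e-03, -1.45070136e-04]), 'joint_torque': array([ 2.18661131e-03, -3.41252589e+01, -3.03300047e+01,  7.19793560e-02,
        3.03859985e-02, -1.20913987e-04]), 'tool_pos': array([0.1622322 , 0.52496805, 0.18670526]), 'ee_rot': array([-3.13957614e+00, -1.88717328e-04,  2.84179603e+00]), 'wrist_force': array([ 0.9554826 ,  0.35205727, -0.03980275]), 'wrist_torque': array([ 0.00175662,  0.00484693, -0.05022669]), 'width': 0.09399749616015544}
```

View pics/top0.png

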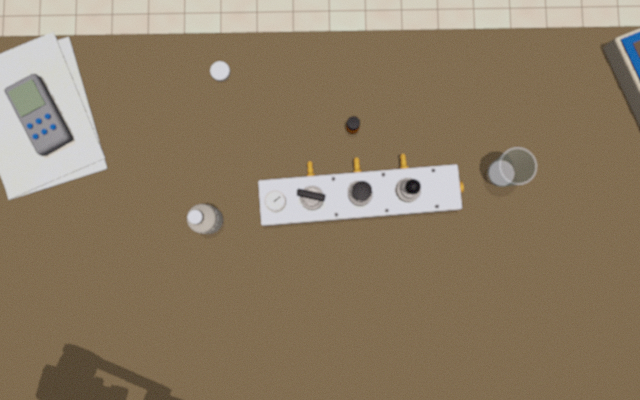

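View pics/side0.png

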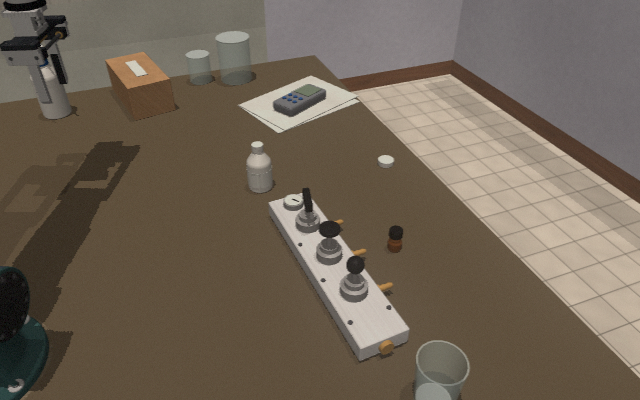

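The bar handle is at about (311,195) in the top view, the disc at (361,191) and the ball at (413,186). Next I'll measure the bar.

```bash
cat >h.py <<'E'
import numpy as np,cv2
def world(s,uv,z):
    R=cv2.Rodrigues(s["rvec"])[0];t=np.ravel(s["tvec"]);c=-R.T@t
    uv=np.array(uv,float).reshape(-1,2)
    d=(R.T@np.linalg.inv(s["mtx"])@np.c_[uv,np.ones(len(uv))].T).T
    return c+d*((z-c[2])/d[:,2])[:,None]
E
python3 - <<'E'
import numpy as np,cv2;from h import *
s=np.load("top0.npz");im=s["image"]
R=cv2.Rodrigues(s["rvec"])[0];print("cam",-R.T@s["tvec"].ravel())
x0,y0=285,175
cv2.imwrite("pics/c.png",cv2.resize(im[y0:y0+40,x0:x0+56,::-1],None,fx=14,fy=14,interpolation=cv2.INTER_NEAREST))
m=(im.max(2)<60).astype(np.uint8);m2=np.zeros_like(m);m2[182:208,290:332]=m[182:208,290:332]
v,u=np.nonzero(m2);p=np.c_[u,v]
w=world(s,p,0.114);print(len(p),p.min(0),p.max(0))
print("bar",w.mean(0),cv2.minAreaRect(w[:,:2].astype(np.float32)*1000), cv2.fitLine(w[:,:2].astype(np.float32),cv2.DIST_L2,0,.01,.01).ravel())
print("row",world(s,[[361,191],[413,186],[311,195]],.112))
for q in [(311,195),(304,193),(318,197)]: print(s["depth"][q[1],q[0]])
E
```

```text
cam [0.48852753 0.05504519 1.01587736]
12 [299 191] [319 199]
bar [0.58647396 0.09736657 0.114     ] ((586.3052368164062, 93.17267608642578), (39.163719177246094, 8.415630340576172), 76.44701385498047) [0.31241202 0.9499467  0.58647394 0.09736656]
row [[ 0.59133031 -0.0024848   0.112     ]
 [ 0.59898685 -0.09865342  0.112     ]
 [ 0.58547787  0.08979475  0.112     ]]
0.9053341
0.9066042
0.90329516
```

View pics/c.png

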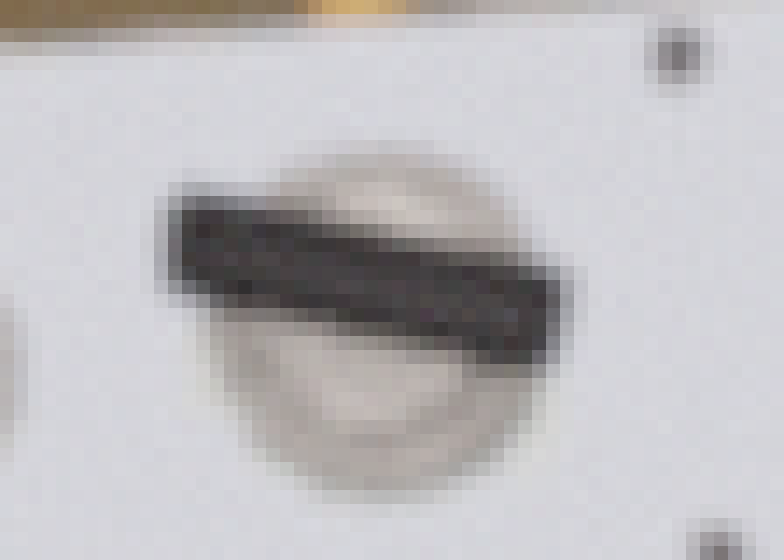

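```bash
python3 - <<'E'
import numpy as np,cv2;from h import *
s=np.load("top0.npz");im=s["image"]
m=(im.max(2)<115).astype(np.uint8);m2=np.zeros_like(m);m2[184:204,294:328]=m[184:204,294:328]
v,u=np.nonzero(m2);p=np.c_[u,v];w=world(s,p,.112)
r=cv2.minAreaRect(w[:,:2].astype(np.float32)*1000);l=cv2.fitLine(w[:,:2].astype(np.float32),cv2.DIST_L2,0,.01,.01).ravel()
c=w.mean(0)[:2];print(len(p),c,r,l)
from bench import robot
o=robot.get_obs()
jaw=np.degrees(np.arctan2(-np.cos(o["ee_rot"][2]),np.sin(o["ee_rot"][2])))
bar=np.degrees(np.arctan2(l[1],l[0]))
t=(bar+90-jaw+90)%180-90
print("jaw",jaw,"bar",bar,"turn",t,t/60,"shift/0.1",(c-o["tool_pos"][:2])/.1)
# side view check
S=np.load("side0.npz");Rm=cv2.projectPoints(np.array([[*c,.104],[*c,.114]]),S["rvec"],S["tvec"],S["mtx"],None)[0];print(Rm.ravel())
i=S["image"];cv2.imwrite("pics/d.png",cv2.resize(i[175:235,265:345,::-1],None,fx=10,fy=10,interpolation=cv2.INTER_NEAREST))
E
```

```text
190 [0.58597675 0.09032542] ((586.1141357421875, 90.78665161132812), (50.62032699584961, 13.441085815429688), 76.86919403076172) [0.23177902 0.9727685  0.5859768  0.09032542]
jaw 72.82291883428437 bar 76.59816 turn -86.2247590442453 -1.4370793174040883 shift/0.1 [ 4.23744552 -4.34642636]
[306.58874802 199.56762312 306.51329958 195.38607158]
```

View pics/d.png

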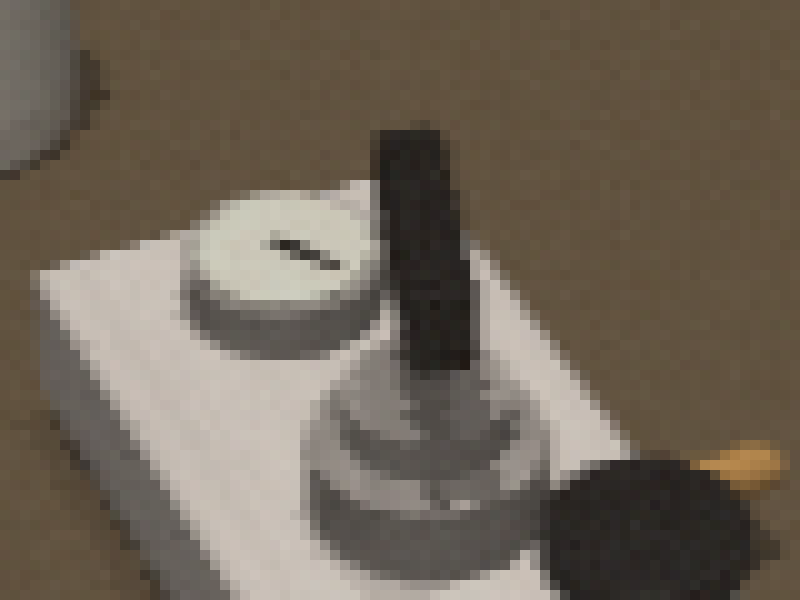

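```bash
python3 -m inch '[{"linear":[0.2,-0.2,0],"twist":-0.07,"gripper":1},{"linear":[0.4,-0.4,0],"twist":-0.14,"gripper":1},{"linear":[0.6,-0.6,0],"twist":-0.21,"gripper":1},{"linear":[0.8,-0.8,0],"twist":-0.28,"gripper":1},{"linear":[1,-1,0],"twist":-0.36,"gripper":1}]'
python3 -m inch '[{"linear":[0.2,-0.2,0],"twist":-0.07,"gripper":1},{"linear":[0.4,-0.4,0],"twist":-0.14,"gripper":1},{"linear":[0.6,-0.6,0],"twist":-0.21,"gripper":1},{"linear":[0.8,-0.8,0],"twist":-0.28,"gripper":1},{"linear":[1,-1,0],"twist":-0.36,"gripper":1}]'
python3 -m inch '[{"linear":[0.2,-0.2,0],"twist":-0.07,"gripper":1},{"linear":[0.4,-0.4,0],"twist":-0.14,"gripper":1},{"linear":[0.6,-0.6,0],"twist":-0.21,"gripper":1},{"linear":[0.8,-0.8,0],"twist":-0.28,"gripper":1},{"linear":[1,-1,0],"twist":-0.36,"gripper":1}]'
python3 -m inch '[{"linear":[0.2,-0.2,0],"twist":-0.07,"gripper":1},{"linear":[0.4,-0.4,0],"twist":-0.14,"gripper":1},{"linear":[0.6,-0.6,0],"twist":-0.21,"gripper":1},{"linear":[0.8,-0.8,0],"twist":-0.28,"gripper":1},{"linear":[1,-1,0],"twist":-0.36,"gripper":1}]'
python3 -m inch '[{"linear":[0.12,-0.18,0],"twist":0,"gripper":1},{"linear":[0.24,-0.35,0],"twist":0,"gripper":1},{"linear":[0.24,-0.35,0],"twist":0,"gripper":1},{"linear":[0.24,-0.35,0],"twist":0,"gripper":1}]'
```

```text
time: 0.52
tool_pos: [0.2629, 0.4243, 0.1872]
ee_rot: [-3.141, 0.0, 2.461]
wrist_force: [0.6, 0.3, 0.1]
width: 0.0938
time: 0.93
tool_pos: [0.363, 0.3242, 0.1873]
ee_rot: [-3.141, 0.0, 2.084]
wrist_force: [-0.1, 0.7, 0.1]
width: 0.0943
time: 1.35
tool_pos: [0.463, 0.2242, 0.1873]
ee_rot: [-3.141, 0.0, 1.707]
wrist_force: [0.2, 0.1, 0.6]
width: 0.094
time: 1.77
tool_pos: [0.5629, 0.1243, 0.1871]
ee_rot: [-3.14, 0.0, 1.33]
wrist_force: [-0.1, -0.5, -0.9]
width: 0.0939
time: 2.1
tool_pos: [0.5863, 0.0898, 0.1867]
ee_rot: [-3.14, 0.0, 1.332]
wrist_force: [-0.1, 0.9, -0.2]
width: 0.0939
```

```bash
python3 -m inch '[{"linear":[0,0,-0.2],"twist":0,"gripper":1},{"linear":[0,0,-0.4],"twist":0,"gripper":1},{"linear":[0,0,-0.6],"twist":0,"gripper":1},{"linear":[0,0,-0.79],"twist":0,"gripper":1},{"linear":[0,0,-0.79],"twist":0,"gripper":1},{"linear":[0,0,-0.79],"twist":0,"gripper":1}]'
python3 - <<'E'
from bench import robot
import cv2,numpy as np
for n,(x,y) in {"top":(260,140),"side":(240,150)}.items():
    i=robot.snapshot(n)["image"][y:y+100,x:x+130,::-1]; cv2.imwrite(f"pics/{n}1.png",cv2.resize(i,None,fx=6,fy=6))
E
```

```text
time: 2.6
tool_pos: [0.5849, 0.0915, 0.1077]
ee_rot: [-3.138, 0.001, 1.335]
wrist_force: [0.3, 0.4, 0.8]
width: 0.0943
```

View pics/top1.png

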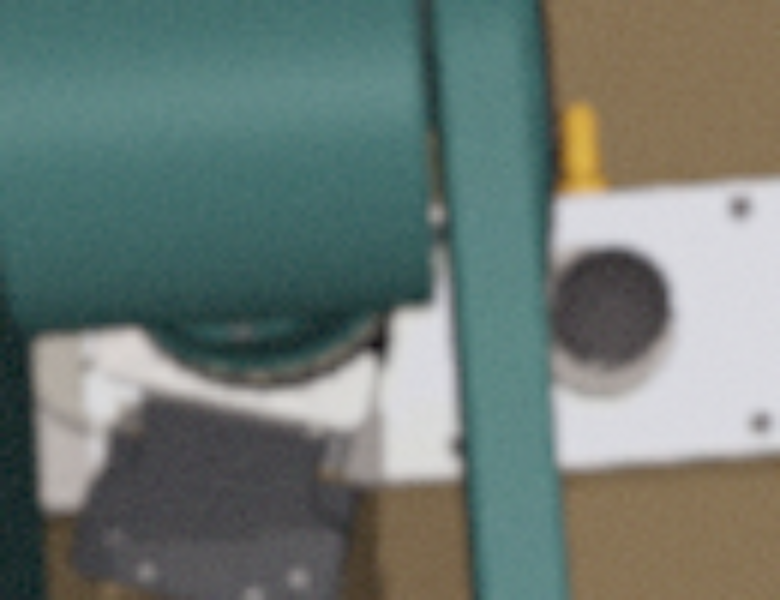

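View pics/side1.png

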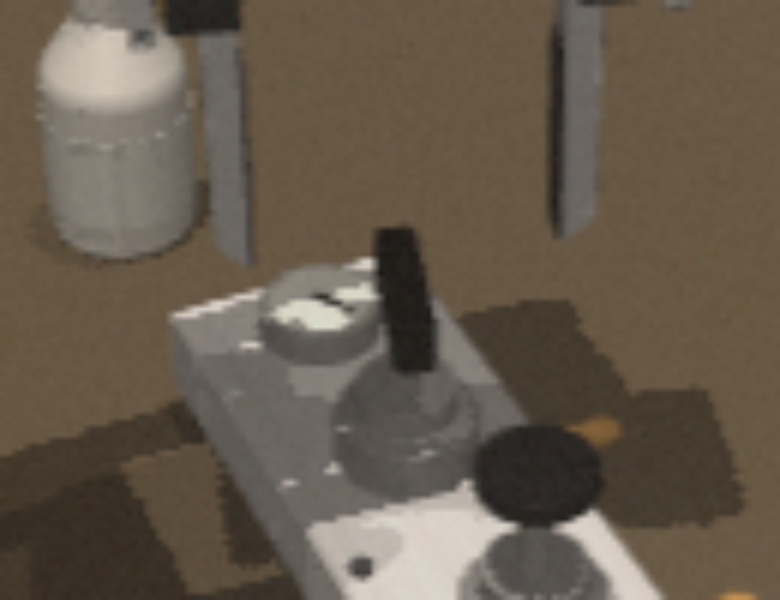

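```bash
python3 - <<'E'
from bench import robot
import cv2,numpy as np
S=np.load("side0.npz");o=robot.get_obs();p=o["tool_pos"];y=o["ee_rot"][2];j=np.array([np.sin(y),-np.cos(y),0]);print(o["time"],p,o["joint_positions"],j)
P=[p+k*j+[0,0,-.022] for k in(-.053,0,.053)]+[p]
q=cv2.projectPoints(np.array(P),S["rvec"],S["tvec"],S["mtx"],None)[0].reshape(-1,2);print(q,(q-[240,150])*6)
i=robot.snapshot("side");cv2.imwrite("pics/s2.png",i["image"][:,:,::-1])
print("cal",i["rvec"]-S["rvec"],i["tvec"]-S["tvec"],S["rvec"],S["tvec"])
E
```

```text
2.7 [0.58690933 0.09125915 0.11043233] [5.86998693e-02 2.09193809e-01 1.38636644e+00 1.90803856e-04
 1.54371229e+00 2.94738032e-01] [ 0.97227115 -0.2338564   0.        ]
[[279.45179    207.97031899]
 [306.98956249 205.57948284]
 [334.23310232 203.21419204]
 [306.8297352  196.49446694]] [[236.71074003 347.82191395]
 [401.93737491 333.47689704]
 [565.39861394 319.28515223]
 [400.97841122 278.96680163]]
cal [0. 0. 0.] [0. 0. 0.] [ 2.18861531 -0.40809755  0.19185601] [-0.52428406  0.27492673  0.78333455]
```

View pics/s2.png

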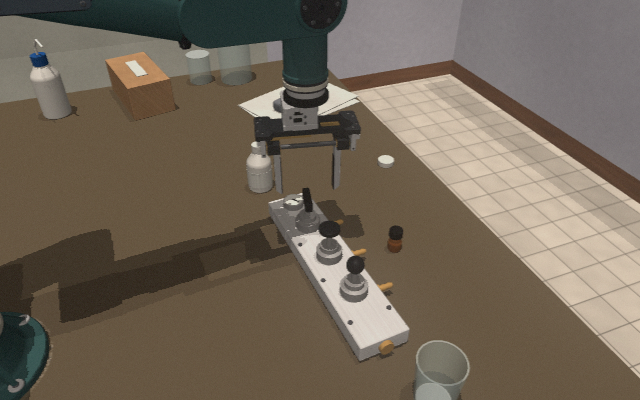

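The tips appear at about (280,191) and (335,188), roughly 15 px higher than the pose predicts. I'll check this with depth.

```bash
python3 - <<'E'
from bench import robot
import cv2,numpy as np
i=robot.snapshot("side");R=cv2.Rodrigues(i["rvec"])[0];t=i["tvec"].ravel();D=i["depth"]
def bp(u,v):
    z=D[v,u];return R.T@(np.linalg.inv(i["mtx"])@[u*z,v*z,z]-t)
for u,v in [(277,170),(278,180),(279,186),(280,190),(335,170),(336,180),(336,186),(307,195),(308,205),(306,190)]: print(u,v,i["image"][v,u],bp(u,v).round(4))
o=robot.get_obs();print(o["tool_pos"],o["ee_rot"],o["joint_positions"],o["wrist_force"])
im=i["image"][140:220,255:355,::-1];cv2.imwrite("pics/s3.png",cv2.resize(im,None,fx=7,fy=7))
T=robot.snapshot("top");cv2.imwrite("pics/t3.png",T["image"][:,:,::-1])
E
```

```text
277 170 [108 104  99] [0.532  0.0929 0.184 ]
278 180 [106 100  97] [0.5334 0.0952 0.1603]
279 186 [110 106 100] [0.5338 0.0923 0.1487]
280 190 [106 100  97] [0.5355 0.0932 0.1385]
335 170 [101  96  91] [0.6349 0.071  0.1721]
336 180 [110 105 101] [0.6364 0.0688 0.1508]
336 186 [107 102  97] [0.6373 0.07   0.136 ]
307 195 [35 31 27] [0.5874 0.0914 0.1137]
308 205 [36 31 28] [0.579  0.0638 0.1125]
306 190 [35 30 27] [0.5909 0.1065 0.1141]
[0.5874472  0.09095168 0.11095087] [ 3.13816085e+00 -1.15451693e-03  1.33433457e+00] [5.81792328e-02 2.08962873e-01 1.38560061e+00 1.08217466e-04
 1.54340999e+00 2.94640200e-01] [-0.49664536  0.34743981  1.35729816]
```

View pics/s3.png

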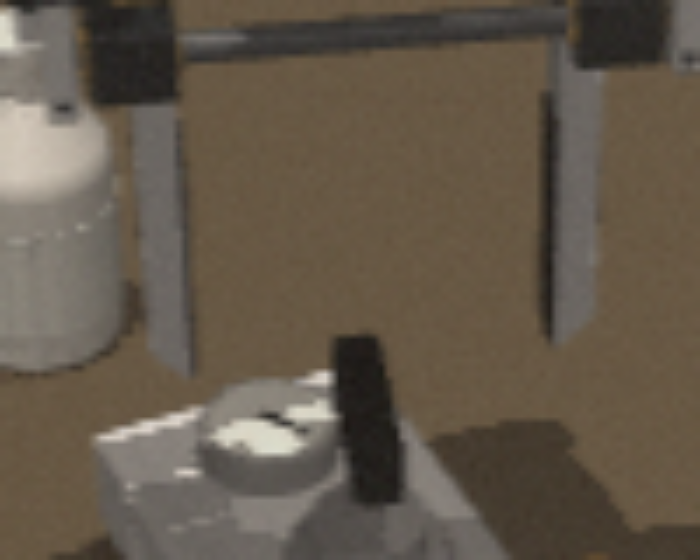

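View pics/t3.png

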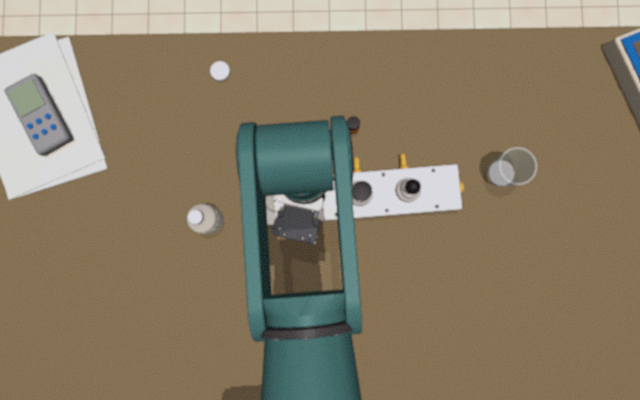

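```bash
python3 - <<'E'
import cv2,numpy as np
i=np.load("side0.npz");R=cv2.Rodrigues(i["rvec"])[0];t=i["tvec"].ravel();D=i["depth"]
# points near TCP at start
p=np.array([.162,.525,.187]);y=2.842;j=np.array([np.sin(y),-np.cos(y),0])
q=cv2.projectPoints(np.array([p+k*j+[0,0,-.022] for k in(-.053,0,.053)]),i["rvec"],i["tvec"],i["mtx"],None)[0].reshape(-1,2);print(q)
v,u=np.mgrid[0:120,0:110];z=D[:120,:110]
P=(np.stack([u*z,v*z,z],-1)@np.linalg.inv(i["mtx"]).T) if 0 else np.stack([(u-i["mtx"][0,2])/i["mtx"][0,0]*z,(v-i["mtx"][1,2])/i["mtx"][1,1]*z,z],-1)
W=(P-t)@R
m=(abs(W[...,0]-.162)<.08)&(abs(W[...,1]-.525)<.08)&(W[...,2]>.02)&(z>0)
print(m.sum(), np.sort(W[m][:,2])[:20].round(3))
cv2.imwrite("pics/s0c.png",cv2.resize(i["image"][:130,:130,::-1],None,fx=5,fy=5))
E
```

```text
[[ 52.60159033 121.21547399]
 [ 60.81032746 109.66086929]
 [ 68.42384788  98.94409064]]
3595 [0.204 0.205 0.205 0.205 0.206 0.206 0.206 0.207 0.207 0.207 0.207 0.207
 0.207 0.207 0.207 0.208 0.208 0.208 0.208 0.208]
```

View pics/s0c.png

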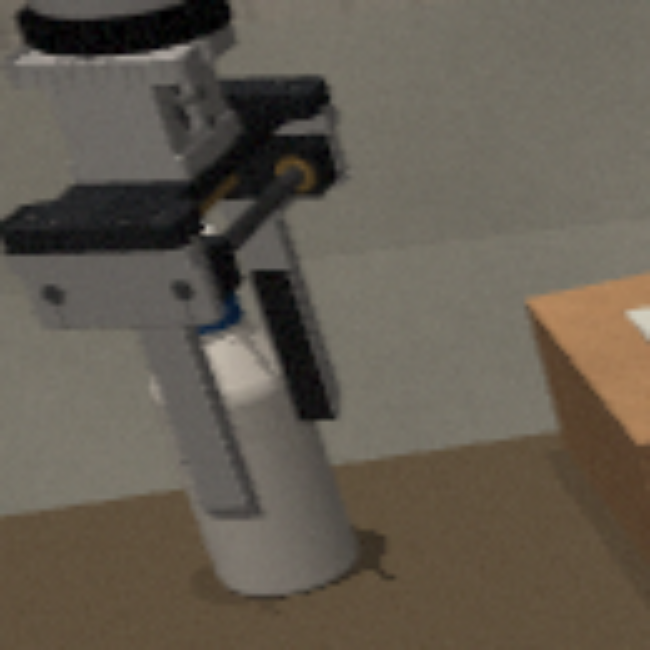

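Depth puts the fingertips at z≈0.131, while the reported pose implies 0.089. The start picture shows the same ~40 mm offset (0.205 against 0.165), so the reported z is biased. The handle top reads 0.114 m in both cameras, as the task states. I'll lower by vision.

```bash
python3 -m inch '[{"linear":[0,0,-0.1],"twist":0,"gripper":1},{"linear":[0,0,-0.2],"twist":0,"gripper":1},{"linear":[0,0,-0.3],"twist":0,"gripper":1},{"linear":[0,0,-0.4],"twist":0,"gripper":1},{"linear":[0,0,-0.4],"twist":0,"gripper":1},{"linear":[0,0,-0.4],"twist":0,"gripper":1}]'
cat > look.py <<'E'
from bench import robot
import cv2,numpy as np,sys
i=robot.snapshot("side");R=cv2.Rodrigues(i["rvec"])[0];t=i["tvec"].ravel();z=i["depth"].astype(float);K=i["mtx"]
v,u=np.mgrid[0:400,0:640]
W=(np.stack([(u-K[0,2])/K[0,0]*z,(v-K[1,2])/K[1,1]*z,z],-1)-t)@R
f=i["image"].astype(int)
for nm,a,b in(("L",(0.515,0.545),(.07,.12)),("R",(.625,.655),(.05,.10))):
    m=(z>0)&(W[...,0]>a[0])&(W[...,0]<a[1])&(W[...,1]>b[0])&(W[...,1]<b[1])&(W[...,2]>.055)
    print(nm,m.sum(),np.sort(W[m][:,2])[:8].round(3),W[m][:, :2].mean(0).round(4))
cv2.imwrite(f"pics/{sys.argv[1]}.png",cv2.resize(f[140:240,255:385,::-1].astype(np.uint8),None,fx=6,fy=6))
o=robot.get_obs();print(o["time"],o["tool_pos"],o["wrist_force"],o["width"])
E
python3 look.py a1
```

```text
time: 3.35
tool_pos: [0.5854, 0.0904, 0.067]
ee_rot: [-3.139, 0.001, 1.334]
wrist_force: [0.0, 0.9, 0.5]
width: 0.0941
L 775 [0.086 0.088 0.089 0.09  0.091 0.091 0.092 0.093] [0.5309 0.0888]
R 699 [0.086 0.086 0.086 0.088 0.088 0.09  0.09  0.09 ] [0.637  0.0729]
3.4 [0.58608824 0.09042139 0.06810549] [ 0.94353973  0.43172723 -0.08959229] 0.09370573127553328
```

View pics/a1.png

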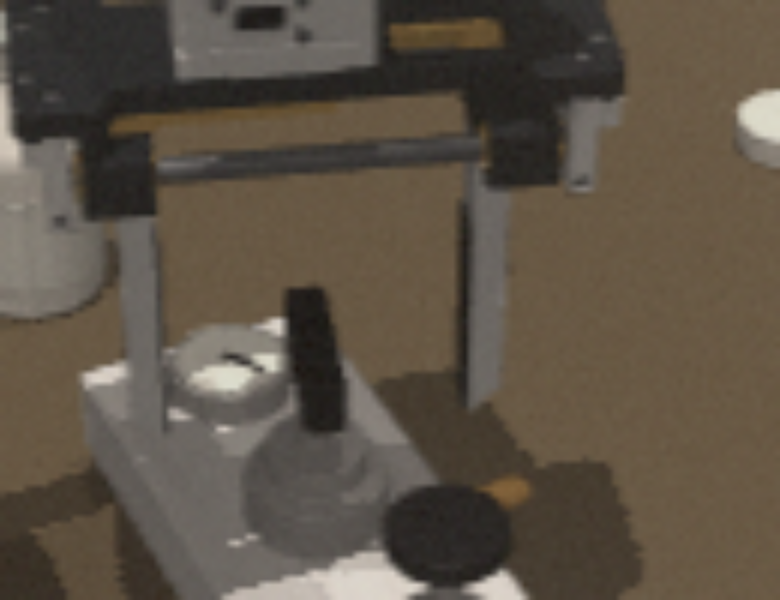

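The fingers straddle the bar with the tips at z≈0.086, in the correct place. Closing now.

```bash
python3 -m inch '[{"linear":[0,0,0],"twist":0,"gripper":0},{"linear":[0,0,0],"twist":0,"gripper":0},{"linear":[0,0,0],"twist":0,"gripper":0},{"linear":[0,0,0],"twist":0,"gripper":0},{"linear":[0,0,0],"twist":0,"gripper":0},{"linear":[0,0,0],"twist":0,"gripper":0},{"linear":[0,0,0],"twist":0,"gripper":0},{"linear":[0,0,0],"twist":0,"gripper":0},{"linear":[0,0,0],"twist":0,"gripper":0},{"linear":[0,0,0],"twist":0,"gripper":0}]'; python3 look.py a2
```

```text
time: 4.23
tool_pos: [0.5864, 0.0905, 0.0688]
ee_rot: [3.142, 0.0, 1.334]
wrist_force: [0.4, -0.2, 0.5]
width: 0.0303
L 430 [0.194 0.195 0.196 0.196 0.196 0.196 0.196 0.197] [0.5315 0.0885]
R 301 [0.185 0.189 0.195 0.196 0.198 0.198 0.199 0.199] [0.6398 0.0727]
4.2833 [0.58641562 0.09048635 0.06878262] [-0.62318865  0.22494579 -0.47393966] 0.02684785645314947
```

View pics/a2.png

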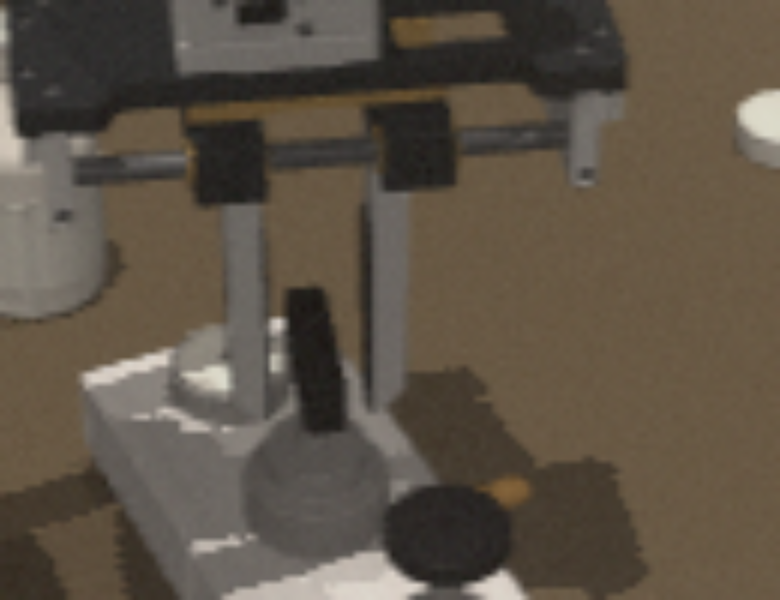

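The fingers are still closing (about 27 mm open), with the bar centred between them.

```bash
python3 -m inch '[{"linear":[0,0,0],"twist":0,"gripper":0},{"linear":[0,0,0],"twist":0,"gripper":0},{"linear":[0,0,0],"twist":0,"gripper":0},{"linear":[0,0,0],"twist":0,"gripper":0},{"linear":[0,0,0],"twist":0,"gripper":0},{"linear":[0,0,0],"twist":0,"gripper":0}]'; python3 look.py a3
```

```text
time: 4.78
tool_pos: [0.5858, 0.0906, 0.0687]
ee_rot: [-3.14, 0.0, 1.334]
wrist_force: [-4.1, 1.4, 1.9]
width: 0.0137
L 431 [0.196 0.196 0.196 0.196 0.196 0.197 0.197 0.197] [0.5314 0.089 ]
R 304 [0.186 0.189 0.191 0.195 0.195 0.195 0.196 0.197] [0.6398 0.0712]
4.8333 [0.5858494  0.0906317  0.06874094] [-3.47881223  0.0189473   2.21994373] 0.0137099470273621
```

View pics/a3.png

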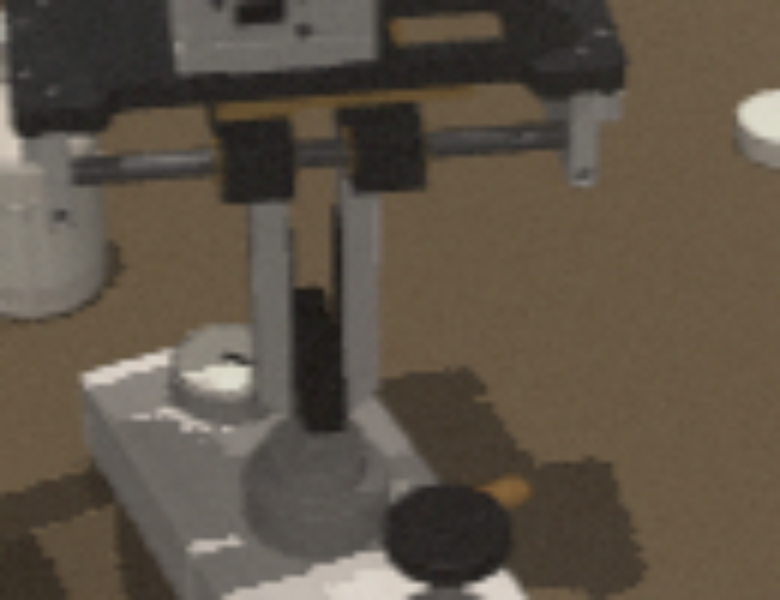

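The bar is gripped at 13.7 mm. Pulling up 20 mm.

```bash
python3 -m inch '[{"linear":[0,0,0.03],"twist":0,"gripper":0},{"linear":[0,0,0.06],"twist":0,"gripper":0},{"linear":[0,0,0.09],"twist":0,"gripper":0},{"linear":[0,0,0.12],"twist":0,"gripper":0},{"linear":[0,0,0.15],"twist":0,"gripper":0},{"linear":[0,0,0.18],"twist":0,"gripper":0},{"linear":[0,0,0.2],"twist":0,"gripper":0},{"linear":[0,0,0.2],"twist":0,"gripper":0},{"linear":[0,0,0.2],"twist":0,"gripper":0},{"linear":[0,0,0.2],"twist":0,"gripper":0}]'; python3 look.py a4
```

```text
time: 5.67
tool_pos: [0.5859, 0.0906, 0.0888]
ee_rot: [-3.141, 0.0, 1.334]
wrist_force: [-4.7, 0.7, -2.5]
width: 0.0136
L 442 [0.215 0.215 0.216 0.216 0.216 0.217 0.217 0.217] [0.5313 0.0885]
R 301 [0.207 0.21  0.215 0.216 0.216 0.216 0.217 0.217] [0.6399 0.0719]
5.7167 [0.58588808 0.0906136  0.08877816] [-5.35857759  1.95489257 -2.56494459] 0.013441426198312819
```

View pics/a4.png

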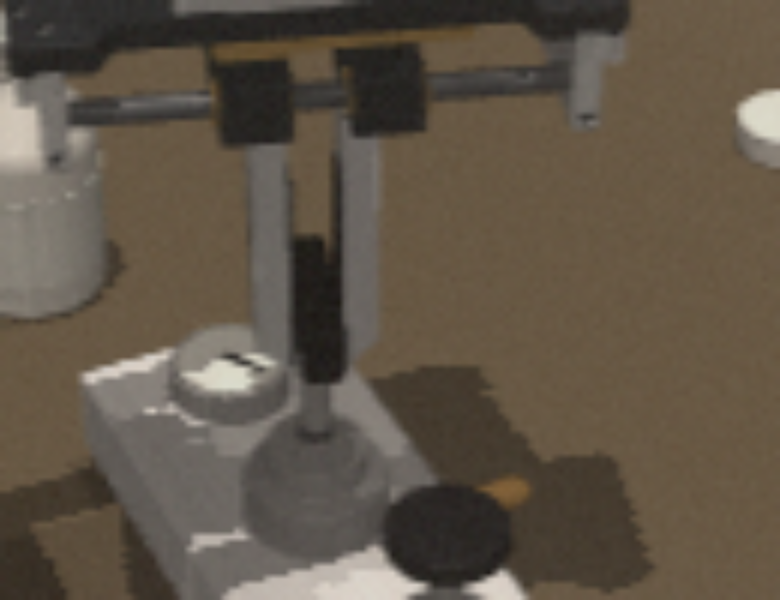

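```bash
cat > bar.py <<'E'
from bench import robot
import cv2,numpy as np
def W(i):
    R=cv2.Rodrigues(i["rvec"])[0];t=i["tvec"].ravel();z=i["depth"].astype(float);K=i["mtx"];v,u=np.mgrid[0:400,0:640]
    return (np.stack([(u-K[0,2])/K[0,0]*z,(v-K[1,2])/K[1,1]*z,z],-1)-t)@R
def f(i):
    w=W(i);dk=i["image"].max(2)<50
    # near end of the bar and far end of the bar (along bar dir), dark pixels
    d=np.array([.232,.973]);a=(w[...,:2]-[.586,.0905])@d;b=(w[...,:2]-[.586,.0905])@[.973,-.232]
    m=dk&(abs(a)>.010)&(abs(a)<.03)&(abs(b)<.012)&(w[...,2]>.08)&(w[...,2]<.16)&(i["depth"]>0)
    return m.sum(),np.percentile(w[m][:,2],[5,50,80,95]).round(4)
print(f(dict(np.load("side0.npz"))));print(f(robot.snapshot("side")))
E
python3 bar.py
```

```text
(np.int64(110), array([0.1009, 0.1139, 0.1156, 0.1164]))
(np.int64(119), array([0.1188, 0.1337, 0.1352, 0.1364]))
```

Depth shows the bar has risen 20 mm, so it's at the out detent. Pushing it back in now.

```bash
python3 -m inch '[{"linear":[0,0,0],"twist":0,"gripper":0},{"linear":[0,0,-0.03],"twist":0,"gripper":0},{"linear":[0,0,-0.06],"twist":0,"gripper":0},{"linear":[0,0,-0.09],"twist":0,"gripper":0},{"linear":[0,0,-0.12],"twist":0,"gripper":0},{"linear":[0,0,-0.15],"twist":0,"gripper":0},{"linear":[0,0,-0.18],"twist":0,"gripper":0},{"linear":[0,0,-0.2],"twist":0,"gripper":0},{"linear":[0,0,-0.205],"twist":0,"gripper":0},{"linear":[0,0,-0.205],"twist":0,"gripper":0}]'; python3 -m inch '[{"linear":[0,0,0],"twist":0,"gripper":0},{"linear":[0,0,0],"twist":0,"gripper":0},{"linear":[0,0,0],"twist":0,"gripper":0}]'; python3 bar.py; python3 look.py a5
```

```text
time: 6.6
tool_pos: [0.5859, 0.0906, 0.0688]
ee_rot: [-3.141, 0.0, 1.334]
wrist_force: [-5.9, 1.1, -0.2]
width: 0.0136
time: 6.85
tool_pos: [0.5859, 0.0906, 0.0687]
ee_rot: [-3.141, 0.0, 1.334]
wrist_force: [-6.2, 1.6, 0.8]
width: 0.0136
(np.int64(110), array([0.1009, 0.1139, 0.1156, 0.1164]))
(np.int64(115), array([0.0992, 0.1137, 0.1151, 0.1161]))
L 425 [0.196 0.196 0.196 0.196 0.197 0.198 0.198 0.198] [0.5312 0.0885]
R 308 [0.185 0.188 0.191 0.195 0.196 0.196 0.196 0.197] [0.6401 0.0715]
6.95 [0.58591269 0.09060728 0.06877514] [-6.67640079  0.42629127  0.90273865] 0.013860109281465692
```

View pics/a5.png

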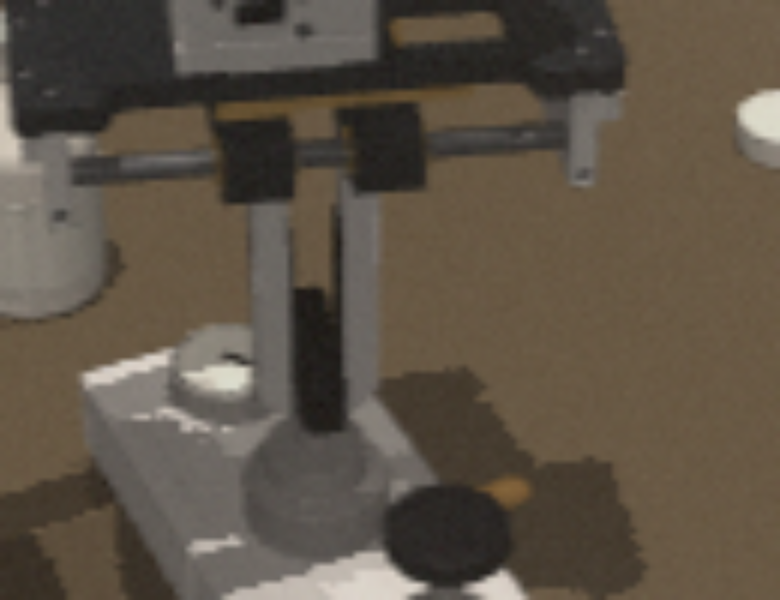

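The bar is back at its starting height. Next: release, then retreat upward.

```bash
python3 -m inch '[{"linear":[0,0,0],"twist":0,"gripper":1},{"linear":[0,0,0],"twist":0,"gripper":1},{"linear":[0,0,0],"twist":0,"gripper":1},{"linear":[0,0,0],"twist":0,"gripper":1},{"linear":[0,0,0],"twist":0,"gripper":1},{"linear":[0,0,0],"twist":0,"gripper":1},{"linear":[0,0,0],"twist":0,"gripper":1},{"linear":[0,0,0],"twist":0,"gripper":1},{"linear":[0,0,0],"twist":0,"gripper":1},{"linear":[0,0,0],"twist":0,"gripper":1}]'
python3 -m inch '[{"linear":[0,0,0.1],"twist":0,"gripper":1},{"linear":[0,0,0.3],"twist":0,"gripper":1},{"linear":[0,0,0.5],"twist":0,"gripper":1},{"linear":[0,0,0.7],"twist":0,"gripper":1},{"linear":[0,0,0.9],"twist":0,"gripper":1},{"linear":[0,0,0.9],"twist":0,"gripper":1},{"linear":[0,0,0.9],"twist":0,"gripper":1}]'; python3 bar.py; python3 look.py a6
python3 - <<'E'
from bench import robot;import cv2
cv2.imwrite("pics/s7.png",robot.snapshot("side")["image"][:,:,::-1])
E
```

```text
time: 7.78
tool_pos: [0.5865, 0.0905, 0.0682]
ee_rot: [3.141, 0.0, 1.334]
wrist_force: [-0.8, -0.2, 0.1]
width: 0.0772
time: 8.37
tool_pos: [0.5874, 0.0906, 0.1603]
ee_rot: [3.138, -0.001, 1.334]
wrist_force: [-0.5, 0.0, -0.6]
width: 0.0943
(np.int64(110), array([0.1009, 0.1139, 0.1156, 0.1164]))
(np.int64(111), array([0.0998, 0.1138, 0.1152, 0.1164]))
L 890 [0.177 0.18  0.18  0.18  0.18  0.181 0.182 0.182] [0.5312 0.0884]
R 797 [0.177 0.177 0.178 0.179 0.18  0.18  0.18  0.181] [0.6373 0.073 ]
8.4667 [0.58578918 0.09046888 0.15705474] [-0.38577057 -0.23625815 -0.91661541] 0.09395898696886638
```

View pics/s7.png

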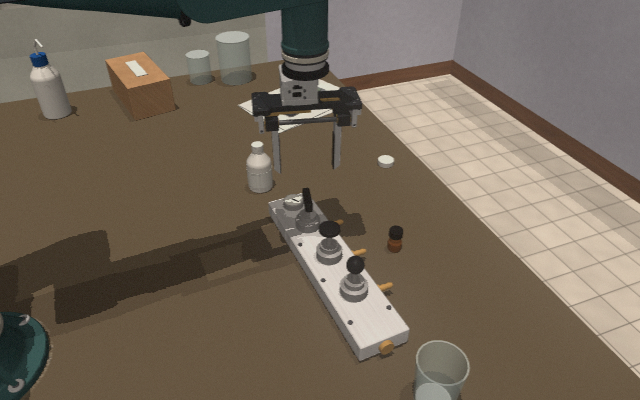

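The bar handle is home at (307,200). The disc at (330,229) and the ball at (355,265) haven't moved, and the gripper is clear of everything.

```bash
python3 -c "
from bench import robot
print(robot.close_job())"
```

```text
the job is handed in; nothing more can be done
None
```

I pulled the bar-handled valve out to its detent, pushed it back in, let go, raised the gripper clear and handed the job in at about 8.5 s. No verdict was reported.

- **Bar valve:** by camera depth the handle rose 20 mm, stayed out for more than 0.2 s, and came back to within about 1 mm of its starting height. It was still there after release.
- **Round-handled valves:** the last side picture shows both where they started. I compared them by eye only and did not measure them.
- **Contact:** the fingertips are about 60 mm above the handle and the wrist force is about 1 N or less, which is noise level.
- **Disagreement:** the reported tool height was about 40 mm lower than the depth camera showed, both at the start and above the valve. The camera matched the stated handle height, so I set the gripping height from the pictures.

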